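Strip the spirit stove for cleaning

ROBOT

A 6-joint arm with a two-finger parallel gripper is mounted at the origin on the work surface. World frame = base frame: x ahead of the robot, y to its left, z up, the work surface at z = 0. Lengths are in m, angles in rad, forces in N, time in s.
With the tool pointing down it reaches from about 0.3 to 0.95 m from the base axis. Payload 3.1 kg.
Tool frame: the origin (TCP) lies midway between the tips of the shut fingers; the grasp point (between the pads) lies 19 mm behind it; x points along the fingers, z is the direction in which the jaws open and shut, and the axes are right-handed (so a half turn about x gives the same grasp; the last joint's range is limited). The gripper opens to 85 mm and grips with 20 to 120 N. Pads are 22 mm wide; open, the fingers measure 114 mm over their backs; the gripper's body (76 mm by 85 mm) begins 54 mm behind the grasp point. The pads swing forward as they close: fully open they stand 13 mm farther back than shut.
Start: joints at [-0.07, 0.308, 1.634, -0, 1.2, -0.07], TCP at [0.625, -0, 0.231] pointing down, gripper open.
Joint ranges: [-3.06, 3.06], [-0.79, 1.96], [0.05, 2.63], [-1.19, 4.34], [0.05, 2.64], [-2.94, 2.94]. Speed limits (rad/s): [2.79, 2.79, 3.14, 3.14, 3.14, 3.14].

INTERFACE

Orientations are given as a rotation vector (axis times angle).
In Python, from station import r gives the robot as it stands.
- The arm moves only by the tool arm_command, never from a script. Its argument "commands" is text: rows parted by semicolons, each of 5 numbers parted by spaces: the shift along the world's x, y, z in m, then the turn about the world's z in degrees, then the closure, from 0 (fully open) to 1 (shut). A call has 1 to 20 rows; each row is the pose to reach, as a shift and turn from the pose commanded when the call began; what a row does not reach only later rows make up. A row lasts 1/12 s, in which the tool goes at most 41.7 mm and 7.16 degrees, less where a joint would pass 70% of its speed; a pose out of reach is approached as far as the arm can. A call with a gripper value outside its range is refused whole. The fingers move at their own pace and stop on an object; the grip force is fixed at half the most. Time passes only in rows, so rows that repeat a pose let the fingers close. It gives the time, the measured TCP pose, the force and the opening at its end, in the units of the state.
- r.get_obs(): the state, without advancing time (a new reading comes with each control period).
- r.get_image(name): name is "scene" or "side" or "wrist"; returns a dict with "image" (400x640x3 uint8, blue, green, red), "range_z" (400x640 float32, m along the optical axis (not along the pixel's ray), 0 where there is no reading), "K" (3x3 intrinsics, pixels), "dist" ([k1, k2, p1, p2, k3] as OpenCV has them; the pictures are not rectified), "view" (4x4, takes a point from world to camera coordinates); the wrist camera has in their place "mount" (4x4, takes a point from camera to tool coordinates, whose origin is the TCP and whose axes are the tool frame's). Camera axes: x right, y down, z forward; pixel columns grow to the right and rows downward; lengths in m; the calibration is good to about 2 mm. A picture is of the moment at which its call begins: read the wrist's pose just before it.
- r.sign_off(): hands the job in, once; it reports no verdict.
Trained networks look in a picture, given as the dict that the camera call returned (one of the last four; its "shot" number tells which), for a name from the list of things; names that differ only in an ending like _2 or _b are one class to them, and where a whole thing is asked for, a point or a joint stands for the part that bears it (a point fixed in the world has none). Each returns a list of dicts, best first, with "p" (0 to 1); they miss things now and then, are a little off and sometimes report something else, mostly with a low value. They report only what shows in the picture. A call takes as long as a camera call. They do not tell look-alikes from the thing itself.
- r.spot_in(thing, picture): "rect" ([centre column, centre row, width, height] in pixels, round what is visible of it).
The state is a dict: "time": time; "joint_positions": joint angles; "joint_vel": joint speeds; "joint_efforts": joint torques, N m; "ee_pos": TCP position; "orientation": TCP orientation; "contact_force": force on the tool from outside, world axes, zero at the start; "moment": the same for the moment, N m; "finger_gap": opening from 0.0 (shut) to 1.0 (fully open).
Only numpy, scipy, OpenCV 4.12 (cv2) and the standard library are available. Lean on these libraries where they do the work, as an engineer would, in place of code of your own. Each camera call takes 0.05 s, during which the arm holds its last target.

TASK

The little spirit stove in the folding stand is cold: take its stack apart from the top, one piece at a time and right way up. Put the snuffer cap flat in the steel dish, then the flame ring over the drying peg and down on its foot, then the burner on the middle of the round cork trivet without tipping it; last, draw the drip tray straight out of the stand, keep it level, and lay it square and central on the rubber mat. Leave the glass measuring cup where it stands, let go of everything and take the gripper away.

Things in the scene. Friction and masses are not known exactly. Their poses are not given: they have to be found in the camera images.
- snuffer_cap: Loose brass cap on top of the stack: a disc 46 mm across and 9 mm high with an upright black knob (18 mm across, from 9 to 26 mm above the underside) in its middle. Origin: centre of its underside, z up. About 40 g. It lies flat on the flame ring, not screwed.
- flame_ring: Loose flat steel ring, 60 mm outside, 35 mm hole, 16 mm high, second in the stack. Origin: centre of its underside, z up. About 60 g. It rests on the burner's shoulder, the burner's collar (29 mm across, 5 mm high) reaching loosely up into its hole.
- burner: Loose round brass spirit burner (empty), 66 mm across and 42 mm high to its shoulder, plus a collar 29 mm across and 5 mm high. Origin: centre of its underside, z up. About 110 g. It stands on the drip tray, between the stand's wings, inside the tray's raised bead.
- tray: Loose steel drip tray, lowest in the stack, about 130 g: plate 140 (x) x 94 (y) x 4 mm with a bead 3 mm high on top. At its front end (-x) a tab stands up, 4 mm thick along x, 40 mm wide, 4 to 42 mm above the underside, its mid-plane 66 mm from the centre. Origin: centre of the underside, z up. Its long edges slide easily in the stand's rails; it comes out only along its own -x.
- stand: Folding aluminium stove stand, fixed. Origin: on the bench under its centre; x from its open mouth to the low rear stop. The two rails, 100 mm long, hold the tray 24 mm above the bench with 2.5 mm play; the tray is free after a draw of 110 mm; its tab starts about 35 mm outside the mouth. Wings along both sides, 104 mm apart inside (pot rests 90 mm), 90 mm high. Open above.
- dish: Shallow round stainless steel dish, fixed, 92 mm across the rim, 13 mm high, flat floor 66 mm across or more at 3 mm. Origin: centre of its underside. Place of the snuffer cap.
- peg: Drying peg, fixed: a light wood foot 70 mm across and 8 mm high with an upright round pin 12 mm thick rising from its middle to 56 mm above the bench. Origin: centre of its underside. Place of the flame ring.
- trivet: Round cork trivet, fixed, 100 mm across, 7 mm thick. Origin: centre of its underside. Place of the burner.
- mat: Black rubber drying mat, fixed, 176 mm along its x, 130 mm along its y, 4 mm thick. Origin: centre of its underside. Place of the drip tray, its length along the mat's length, either end first.
- measuring_cup: Glass measuring cup, loose, 82 mm across the rim, 95 mm high, with a handle on its +y side reaching 71 mm from its axis. Origin: centre of its underside. Only stands near; to be left alone.
Things that resemble listed ones, but are neither listed nor needed, are in the scene too. Of the things shaped like the trivet, the cork one is meant. Leave any red look-alike of the flame_ring alone.

How it is judged:
By the outcome, as a careful person would: the job done as asked, in the order asked, and still so for the second after the job is handed in, with the robot touching nothing.
It also fails if it takes over 128 s, if anything falls off the work surface, if the arm or the gripper's body presses on something with over 40 N, if the wrist force passes 120 N, or if a joint passes its speed limit or range.

## Working session

There is one attempt and no reset: what is moved stays moved. The work goes in short steps, Python scripts to look and compute and a tool call to move; the robot and the scene stay as the last step left them, time stands still between calls to the robot, and variables do not carry over. Pictures are saved under pics/ and viewed, and the job is handed in when it is done.

Besides the shell and the picture viewer there is one more tool, called in YAML: its name, and indented under it one key for each argument. arm_command: Moves the arm, as the interface text tells. Its arguments: {"type":"object","properties":{"commands":{"type":"string"}},"required":["commands"]}

```bash
ls; mkdir -p pics; cat > h.py <<'E'
import numpy as np, cv2
from station import r
from scipy.spatial.transform import Rotation as R
def shot(name,fn=None):
    o=r.get_obs(); d=r.get_image(name)
    d['name']=name
    if 'mount' in d:
        T=np.eye(4);T[:3,:3]=R.from_rotvec(o['orientation']).as_matrix();T[:3,3]=o['ee_pos']
        d['c2w']=T@np.array(d['mount'])
    else: d['c2w']=np.linalg.inv(np.array(d['view']))
    if fn: cv2.imwrite('pics/'+fn,d['image'])
    return d
def cloud(d):
    h,w=d['range_z'].shape
    u,v=np.meshgrid(np.arange(w),np.arange(h))
    p=cv2.undistortPoints(np.stack([u,v],-1).reshape(-1,1,2).astype(np.float64),np.array(d['K']),np.array(d['dist'])).reshape(h,w,2)
    z=d['range_z']
    c=np.stack([p[...,0]*z,p[...,1]*z,z],-1)
    W=c@d['c2w'][:3,:3].T+d['c2w'][:3,3]
    W[z==0]=np.nan
    return W
def ray(d,u,v,zw):
    p=cv2.undistortPoints(np.array([[[u,v]]],float),np.array(d['K']),np.array(d['dist'])).ravel()
    dr=d['c2w'][:3,:3]@np.array([p[0],p[1],1]);o=d['c2w'][:3,3]
    return o+dr*(zw-o[2])/dr[2]
def proj(d,P):
    w2c=np.linalg.inv(d['c2w'])
    rv,_=cv2.Rodrigues(w2c[:3,:3])
    return cv2.projectPoints(np.atleast_2d(np.array(P,float)),rv,w2c[:3,3],np.array(d['K']),np.array(d['dist']))[0].reshape(-1,2)
E
cat > a.py <<'E'
from h import *
np.set_printoptions(precision=4,suppress=True)
print(r.get_obs())
for n in ['scene','side','wrist']:
    d=shot(n,n+'0.png')
    W=cloud(d); np.savez('pics/'+n+'0.npz',W=W,img=d['image'])
    print(n,d['c2w'][:3,3],d['c2w'][:3,2])
    for t in ['snuffer_cap','flame_ring','burner','tray','stand','dish','peg','trivet','mat','measuring_cup']:
        for s in r.spot_in(t,d)[:3]:
            c=np.array(s['rect']); u,v=int(c[0]),int(c[1])
            u=min(max(u,0),639);v=min(max(v,0),399)
            print(t,round(s['p'],2),c.round(0),W[v,u])
E
python3 a.py
```

```text
pics
{'time': 0.0, 'joint_positions': array([-0.0697,  0.309 ,  1.6352, -0.    ,  1.1997, -0.0697]), 'joint_vel': array([ 0.0013,  0.0005,  0.0004,  0.0007, -0.0009,  0.    ]), 'joint_efforts': array([  0.0001, -41.5252, -27.6667,  -0.0002,   0.0101,  -0.    ]), 'ee_pos': array([0.6242, 0.    , 0.23  ]), 'orientation': array([0.0001, 1.5731, 0.0001]), 'contact_force': array([-0.265 ,  0.5508, -0.1287]), 'moment': array([0.0165, 0.0041, 0.0012]), 'finger_gap': 0.9977446310237938}
scene [1.2494 0.36   0.9342] [-0.5694 -0.3053 -0.7633]
snuffer_cap 0.74 [442. 203.  22.  14.] [0.5015 0.2748 0.0984]
flame_ring 0.65 [428. 183.  21.  24.] [0.4533 0.2263 0.0901]
flame_ring 0.45 [440. 205.  30.  23.] [0.5072 0.2726 0.0958]
burner 0.82 [438. 215.  29.  26.] [0.5235 0.278  0.0763]
tray 0.91 [432. 231.  54.  50.] [0.5339 0.2769 0.0295]
stand 0.95 [441. 216.  67.  67.] [0.5192 0.2839 0.0753]
dish 0.84 [280. 134.  14.  22.] [ 0.4048 -0.2324  0.0028]
peg 0.89 [332. 163.  30.  30.] [ 0.443  -0.0411  0.0152]
trivet 0.93 [250. 266.  45.  38.] [ 0.8156 -0.0488  0.0062]
trivet 0.88 [288. 208.  33.  30.] 
[... 1155 characters left out ...]
 [228. 196.  60.  56.] [0.7948 0.1092 0.0343]
measuring_cup 0.25 [266. 344.  45.  39.] [0.4816 0.2834 0.0982]
wrist [0.6248 0.071  0.3737] [ 0.0003 -0.2791 -0.9603]
snuffer_cap 0.3 [171. 199.  57.  56.] [ 0.4428 -0.0372  0.0078]
stand 0.16 [170. 202.  60.  57.] [ 0.4445 -0.0389  0.0148]
dish 0.53 [139. 304.  30.  19.] [ 0.3771 -0.1874  0.0048]
peg 0.58 [172. 200.  58.  53.] [ 0.4435 -0.0374  0.0069]
trivet 0.92 [260.  78.  90. 100.] [0.5584 0.1023 0.007 ]
trivet 0.87 [469. 204.  89.  80.] [ 0.8108 -0.0427  0.0066]
trivet 0.59 [317. 217.  83.  74.] [ 0.6211 -0.0599  0.0062]
mat 0.88 [292. 324. 133.  60.] [ 0.5868 -0.2205  0.0037]
measuring_cup 0.75 [475.  58. 127. 113.] [0.7949 0.1229 0.0072]
```

View pics/scene0.png

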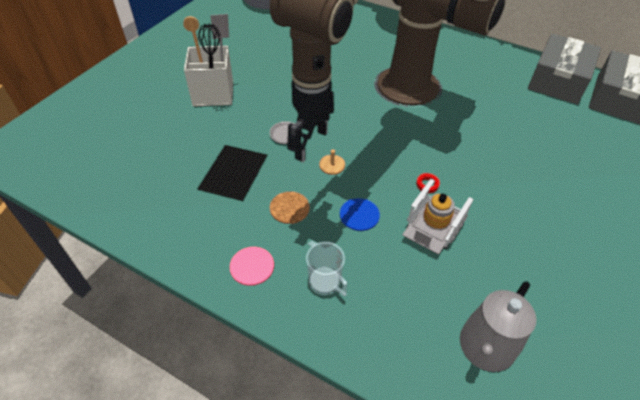

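View pics/side0.png

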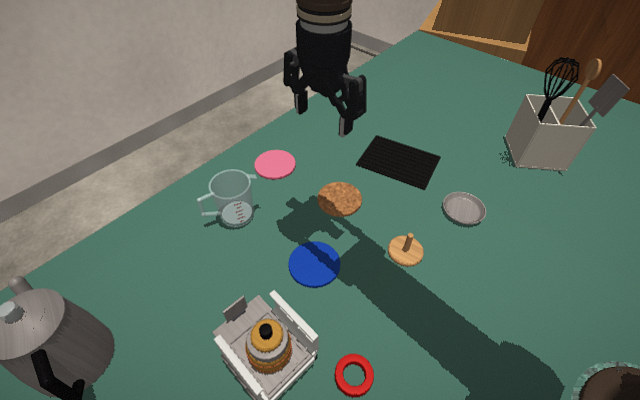

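View pics/wrist0.png

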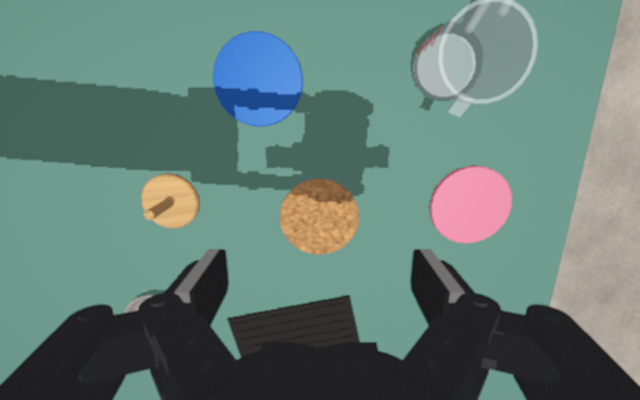

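arm_command:
  commands: "-0.03 0.04 0.02 0 0; -0.06 0.08 0.04 0 0; -0.08 0.12 0.06 0 0; -0.1 0.16 0.08 0 0; -0.12 0.19 0.09 0 0; -0.12 0.22 0.1 0 0; -0.12 0.25 0.1 0 0; -0.12 0.28 0.1 0 0; -0.12 0.3 0.1 0 0; -0.12 0.3 0.1 0 0; -0.12 0.3 0.1 0 0; -0.12 0.3 0.1 0 0"

```text
time: 2.65
ee_pos: [0.5049, 0.2993, 0.3309]
orientation: [-0.001, 1.571, -0.001]
contact_force: [-0.1, -0.8, 0.1]
finger_gap: 0.997
```

```bash
cat > b.py <<'E'
from h import *
import sys
np.set_printoptions(precision=4,suppress=True)
fn=sys.argv[1]
d=shot('wrist',fn+'.png');W=cloud(d);np.savez('pics/'+fn+'.npz',W=W,img=d['image'],c2w=d['c2w'],K=d['K'],dist=d['dist'])
o=r.get_obs();print(o['time'],o['ee_pos'],o['orientation'],d['c2w'][:3,3],W[200,320])
E
python3 b.py w1
```

```text
2.7 [0.505  0.2989 0.331 ] [-0.0001  1.5713 -0.0015] [0.5047 0.3705 0.4733] [0.5059 0.2566 0.0943]
```

View pics/w1.png

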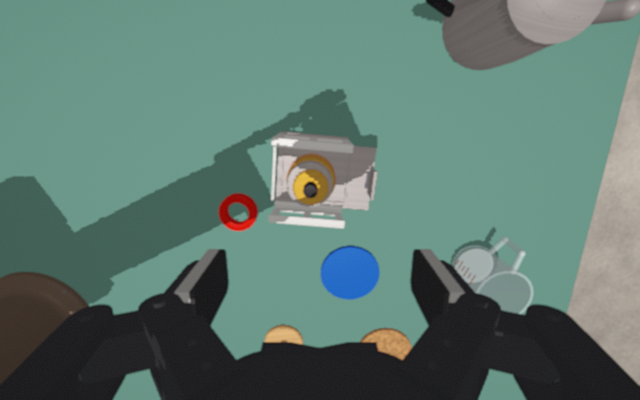

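```bash
cat > c.py <<'E'
from h import *
np.set_printoptions(precision=4,suppress=True)
D=np.load('pics/w1.npz');W=D['W'];img=D['img']
m=(W[...,0]>0.38)&(W[...,0]<0.64)&(W[...,1]>0.17)&(W[...,1]<0.40)
for lo,hi in [(0.102,0.13),(0.078,0.1),(0.045,0.072),(0.015,0.04)]:
    q=m&(W[...,2]>lo)&(W[...,2]<hi)
    P=W[q]; print(lo,hi,len(P),P.min(0),P.max(0),np.median(P,0))
# top-down map
S=2000
im=np.zeros((480,540,3),np.uint8)
P=W[m];C=img[m]
o=np.argsort(P[:,2]);P=P[o];C=C[o]
hz=np.clip(P[:,2]/0.12*255,0,255).astype(np.uint8)
cm=cv2.applyColorMap(hz.reshape(-1,1),cv2.COLORMAP_JET)[:,0]
u=((P[:,0]-0.38)*S).astype(int);v=((0.40-P[:,1])*S).astype(int)
for a,b,c in zip(u,v,cm): im[b:b+3,a:a+3]=c
cv2.imwrite('pics/top1.png',im)
cv2.imwrite('pics/crop1.png',cv2.resize(img[115:245,210:400],None,fx=4,fy=4,interpolation=cv2.INTER_CUBIC))
E
python3 c.py
```

```text
0.102 0.13 180 [0.4852 0.2652 0.1022] [0.5022 0.282  0.113 ] [0.4938 0.2743 0.1114]
0.078 0.1 2775 [0.4386 0.2173 0.0781] [0.5464 0.335  0.0995] [0.4928 0.2826 0.0893]
0.045 0.072 674 [0.4382 0.2176 0.0451] [0.5824 0.3349 0.0718] [0.5138 0.286  0.0646]
0.015 0.04 4381 [0.3802 0.1833 0.015 ] [0.5863 0.3384 0.04  ] [0.5291 0.2721 0.0281]
```

View pics/top1.png

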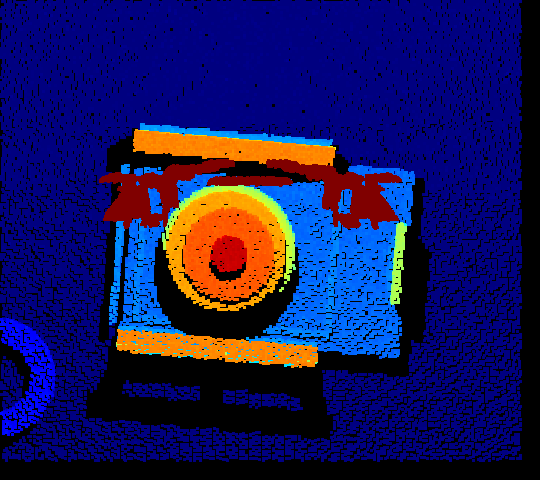

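View pics/crop1.png

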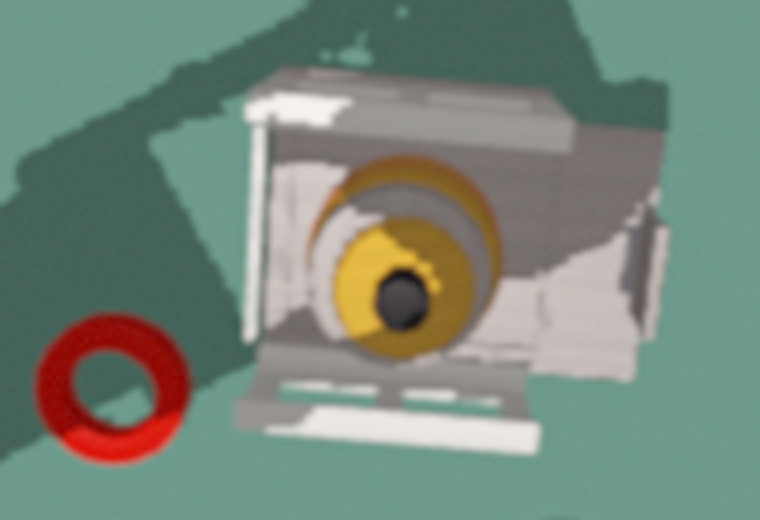

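```bash
cat > c2.py <<'E'
from h import *
from scipy.optimize import least_squares
np.set_printoptions(precision=4,suppress=True)
D=np.load('pics/w1.npz');W=D['W']
X,Y,Z=W[...,0],W[...,1],W[...,2]
def sel(x0,x1,y0,y1,z0,z1): return W[(X>x0)&(X<x1)&(Y>y0)&(Y<y1)&(Z>z0)&(Z<z1)]
for nm,P in [('up',sel(.43,.56,.318,.34,.08,.1)),('lo',sel(.43,.56,.21,.236,.08,.1)),('tab',sel(.57,.6,.22,.31,.045,.075)),('rear',sel(.43,.442,.24,.32,.028,.05)) ]:
    c,(w,h),a=cv2.minAreaRect(P[:,:2].astype(np.float32)*1000)
    print(nm,len(P),c,w,h,a,P[:,2].max(),np.percentile(P[:,2],[5,50,95]))
def disk(P,zs):
    # boundary hull fit
    H=cv2.convexHull(P[:,:2].astype(np.float32)).reshape(-1,2)
    s=least_squares(lambda p:np.hypot(H[:,0]-p[0],H[:,1]-p[1])-p[2],[*P[:,:2].mean(0),.03],loss='soft_l1',f_scale=.001).x
    print(zs,len(P),s,np.median(P[:,2]))
disk(sel(.47,.52,.25,.30,.107,.125),'knob')
disk(sel(.46,.53,.24,.31,.090,.1),'cap')
disk(sel(.45,.54,.238,.312,.080,.1),'ring')
P=sel(.44,.56,.24,.30,.024,.04);print(np.median(P[:,2]))
E
python3 c2.py
```

```text
up 728 (496.5544128417969, 325.7001953125) 10.19621467590332 99.98967742919922 85.01258850097656 0.09141678914147133 [0.0848 0.0892 0.0906]
lo 577 (488.09466552734375, 226.17320251464844) 11.07917594909668 99.7948226928711 85.02386474609375 0.09163723983684291 [0.0876 0.0891 0.0904]
tab 164 (578.8381958007812, 268.61767578125) 40.05557632446289 4.343397617340088 85.15504455566406 0.06795487836375147 [0.0478 0.0642 0.0666]
rear 118 (438.33154296875, 278.8584899902344) 77.2357406616211 7.267730712890625 89.98906707763672 0.03412884498000257 [0.0298 0.0314 0.0329]
knob 167 [0.4938 0.2733 0.0087] 0.1114523945594782
cap 822 [0.4942 0.2733 0.023 ] 0.09453121031386641
ring 1446 [0.4927 0.2748 0.0295] 0.0933593218940342
0.02794245291666192
```

arm_command:
  commands: "-0.005 -0.012 -0.04 -2 0.3; -0.011 -0.026 -0.08 -5 0.3; -0.011 -0.026 -0.11 -5 0.3;-0.011 -0.026 -0.13 -5 0.3;-0.011 -0.026 -0.15 -5 0.3;-0.011 -0.026 -0.15 -5 0.3;-0.011 -0.026 -0.15 -5 0.3;-0.011 -0.026 -0.15 -5 0.3"

```text
time: 3.37
ee_pos: [0.4952, 0.2735, 0.1826]
orientation: [0.07, 1.568, -0.069]
contact_force: [0.8, -0.0, -0.4]
finger_gap: 0.699
```

```bash
python3 b.py w2; cat > f.py <<'E'
from h import *
import sys
np.set_printoptions(precision=4,suppress=True)
M=np.array(r.get_image('wrist')['mount'])
for n in sys.argv[1:]:
    D=np.load('pics/%s.npz'%n);W=D['W'];T=D['c2w']@np.linalg.inv(M)
    P=(W-T[:3,3])@T[:3,:3]
    for s in (1,-1):
        q=(np.abs(P[...,1])<.02)&(P[...,2]*s>0.0)&(P[...,2]*s<.065)&(P[...,0]>-.05)&(P[...,0]<.02)
        p=P[q]
        print(n,s,len(p),'tip x max',np.percentile(p[:,0],[50,90,98,100]) if len(p) else '', 'inner z',np.percentile(p[:,2]*s,[0,2,10]) if len(p) else '')
E
python3 f.py w1 w2
```

```text
3.4167 [0.4956 0.274  0.1833] [ 0.0704  1.5666 -0.0681] [0.501  0.3441 0.3251] [0.4965 0.2806 0.1115]
w1 1 2566 tip x max [-0.0345 -0.0197 -0.0152 -0.0114] inner z [0.0418 0.042  0.0422]
w1 -1 2559 tip x max [-0.0345 -0.0196 -0.0151 -0.0125] inner z [0.042  0.0423 0.0425]
w2 1 2419 tip x max [-0.0316 -0.0135 -0.0077 -0.0045] inner z [0.0292 0.0294 0.0296]
w2 -1 2466 tip x max [-0.0317 -0.0134 -0.0076 -0.0035] inner z [0.0294 0.0297 0.0298]
```

```bash
cat > e.py <<'E'
from h import *
from scipy.optimize import least_squares
np.set_printoptions(precision=4,suppress=True)
def disk(W,cx,cy,rad,z0,z1,nm):
    P=W[(np.hypot(W[...,0]-cx,W[...,1]-cy)<rad*1.4)&(W[...,2]>z0)&(W[...,2]<z1)]
    if len(P)<30: print(nm,'few');return
    H=cv2.convexHull(P[:,:2].astype(np.float32)).reshape(-1,2)
    s=least_squares(lambda p:np.hypot(H[:,0]-p[0],H[:,1]-p[1])-p[2],[*P[:,:2].mean(0),rad],loss='soft_l1',f_scale=.001).x
    print(nm,len(P),s,np.median(P[:,2]))
for n in ['wrist0','scene0','side0']:
    W=np.load('pics/%s.npz'%n)['W']
    print(n)
    disk(W,.443,-.038,.035,.005,.02,'peg')
    disk(W,.443,-.038,.035,.04,.07,'pin')
    disk(W,.625,-.06,.05,.0045,.02,'trivet')
    disk(W,.402,-.23,.046,.006,.02,'dish')
    disk(W,.813,-.042,.05,.0045,.02,'pink')
    P=W[(np.abs(W[...,0]-.595)<.13)&(np.abs(W[...,1]+.255)<.11)&(W[...,2]>.0025)&(W[...,2]<.02)]
    print('mat',len(P),cv2.minAreaRect(P[:,:2].astype(np.float32)*1000))
E
python3 e.py
```

```text
wrist0
peg 2118 [ 0.4399 -0.0409  0.0348] 0.007585883199687782
pin 170 [ 0.44   -0.0409  0.0058] 0.05339415955483806
trivet 4613 [ 0.6253 -0.0625  0.0497] 0.006620544158560393
dish 124 [ 0.4001 -0.2109  0.0416] 0.011511918519546638
pink 4802 [ 0.8132 -0.0463  0.0498] 0.006693112544958385
mat 4458 ((588.9420166015625, -229.61495971679688), (177.1217498779297, 77.3165283203125), 10.606900215148926)
scene0
peg 322 [ 0.442  -0.0414  0.0346] 0.007830437610761631
pin few
trivet 894 [ 0.6318 -0.0567  0.0564] 0.007029963124818794
dish 111 [ 0.4016 -0.2133  0.0451] 0.010199078421039953
pink 1200 [ 0.8184 -0.0544  0.0571] 0.006910296470629795
mat 1956 ((595.3408813476562, -254.352294921875), (257.74188232421875, 218.03659057617188), 0.18745173513889313)
side0
peg 776 [ 0.439  -0.0313  0.043 ] 0.01015772714795593
pin 58 [ 0.4382 -0.0407  0.0058] 0.05436037058423632
trivet 1218 [ 0.6178 -0.0604  0.0566] 0.00919154408396089
dish 646 [ 0.4001 -0.2149  0.0453] 0.00883419398273838
pink 960 [ 0.8128 -0.0469  0.063 ] 0.009145759023282518
mat 4466 ((595.0133056640625, -255.05484008789062), (259.9482421875, 219.92105102539062), 0.03183002024888992)
```

View pics/w2.png

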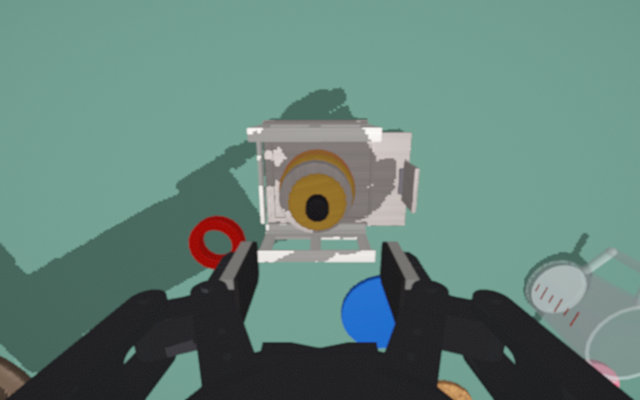

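arm_command:
  commands: "-0.001 0 -0.03 0 0.4;-0.001 0 -0.055 0 0.5;-0.001 0 -0.07 0 0.5;-0.001 0 -0.08 0 0.5;-0.001 0 -0.084 0 0.5;-0.001 0 -0.084 0 0.5;-0.001 0 -0.084 0 0.5;-0.001 0 -0.084 0 1;-0.001 0 -0.084 0 1;-0.001 0 -0.084 0 1;-0.001 0 -0.084 0 1;-0.001 0 -0.084 0 1;-0.001 0 -0.084 0 1;-0.001 0 -0.084 0 1"

```text
time: 4.63
ee_pos: [0.4943, 0.2746, 0.0989]
orientation: [0.07, 1.567, -0.067]
contact_force: [0.2, -0.2, 6.4]
finger_gap: 0.174
```

```bash
python3 b.py w3; python3 f.py w3
```

```text
4.6833 [0.4942 0.2746 0.0989] [ 0.0696  1.5672 -0.0674] [0.4999 0.3451 0.2415] [0.4968 0.2991 0.0864]
w3 1 4703 tip x max [-0.0131  0.0126  0.014   0.0197] inner z [0.0003 0.0008 0.0032]
w3 -1 5119 tip x max [-0.0126  0.0132  0.014   0.02  ] inner z [0.0002 0.0006 0.0034]
```

View pics/w3.png

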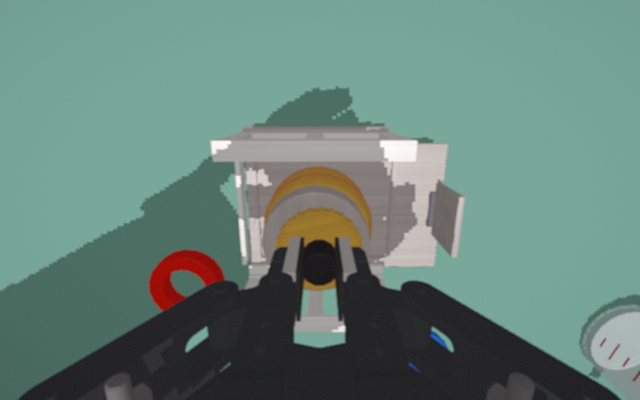

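arm_command:
  commands: "0 0 0.004 0 1;0 0 0.012 0 1;0 0 0.025 0 1;0 0 0.045 0 1;0 0 0.07 0 1;0 0 0.1 0 1;0 0 0.13 0 1;0 0 0.15 0 1;0 0 0.15 0 1;0 0 0.15 0 1"

```text
time: 5.57
ee_pos: [0.494, 0.2744, 0.2497]
orientation: [0.07, 1.566, -0.067]
contact_force: [-0.3, -0.3, -0.7]
finger_gap: 0.18
```

```bash
python3 b.py w4; cat > c3.py <<'E'
from h import *
import sys
from scipy.optimize import least_squares
np.set_printoptions(precision=4,suppress=True)
D=np.load('pics/w4.npz');W=D['W']
X,Y,Z=W[...,0],W[...,1],W[...,2]
def sel(x0,x1,y0,y1,z0,z1): return W[(X>x0)&(X<x1)&(Y>y0)&(Y<y1)&(Z>z0)&(Z<z1)]
def disk(P,zs):
    H=cv2.convexHull(P[:,:2].astype(np.float32)).reshape(-1,2)
    s=least_squares(lambda p:np.hypot(H[:,0]-p[0],H[:,1]-p[1])-p[2],[*P[:,:2].mean(0),.03],loss='soft_l1',f_scale=.001).x
    print(zs,len(P),s,np.median(P[:,2]))
disk(sel(.45,.54,.238,.312,.080,.1),'ring')
P=sel(.45,.55,.22,.33,.15,.24);print(len(P),P.min(0),P.max(0))
E
python3 c3.py
```

```text
5.6167 [0.4928 0.2739 0.2477] [ 0.0687  1.5693 -0.0683] [0.4994 0.3449 0.3923] [0.4937 0.2544 0.0868]
ring 1756 [0.4926 0.2747 0.0294] 0.08561043930955611
104 [0.4707 0.2756 0.2364] [0.5166 0.2959 0.24  ]
```

View pics/w4.png

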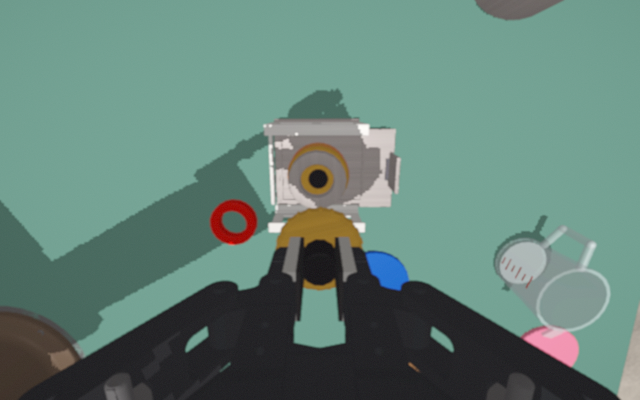

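arm_command:
  commands: "-0.005 -0.015 0 0 1;-0.01 -0.04 0 0 1;-0.015 -0.07 0 0 1;-0.02 -0.1 0 0 1;-0.026 -0.135 0 0 1;-0.032 -0.17 0 0 1;-0.038 -0.205 0 0 1;-0.046 -0.24 0 0 1;-0.054 -0.275 0 0 1;-0.062 -0.31 0 0 1;-0.07 -0.345 0 0 1;-0.078 -0.38 -0.01 0 1;-0.084 -0.41 -0.02 0 1;-0.09 -0.44 -0.03 0 1;-0.093 -0.46 -0.04 0 1;-0.094 -0.475 -0.05 0 1;-0.094 -0.485 -0.05 0 1;-0.094 -0.487 -0.05 0 1;-0.094 -0.487 -0.05 0 1;-0.094 -0.487 -0.05 0 1"

```text
time: 7.28
ee_pos: [0.3991, -0.2123, 0.1973]
orientation: [0.069, 1.57, -0.068]
contact_force: [-0.1, 0.2, -0.6]
finger_gap: 0.178
```

```bash
python3 b.py w5; cat > g.py <<'E'
from h import *
from e2 import *
W=np.load('pics/w5.npz')['W']
disk(W,.402,-.213,.046,.006,.02,'dish')
disk(W,.402,-.213,.046,.0105,.02,'dish')
disk(W,.44,-.04,.035,.004,.02,'peg');disk(W,.443,-.04,.035,.04,.07,'pin')
P=W[(W[...,2]>.13)&(W[...,2]<.2)&(abs(W[...,0]-.4)<.03)];print(len(P),P.min(0),P.max(0))
mat(W)
E
cat > e2.py <<'E'
from h import *
from scipy.optimize import least_squares
np.set_printoptions(precision=4,suppress=True)
def disk(W,cx,cy,rad,z0,z1,nm):
    P=W[(np.hypot(W[...,0]-cx,W[...,1]-cy)<rad*1.4)&(W[...,2]>z0)&(W[...,2]<z1)]
    if len(P)<30: print(nm,'few');return
    H=cv2.convexHull(P[:,:2].astype(np.float32)).reshape(-1,2)
    s=least_squares(lambda p:np.hypot(H[:,0]-p[0],H[:,1]-p[1])-p[2],[*P[:,:2].mean(0),rad],loss='soft_l1',f_scale=.001).x
    print(nm,len(P),s,np.median(P[:,2]))
def mat(W,z0=.0025):
    q=(np.abs(W[...,0]-.595)<.13)&(np.abs(W[...,1]+.255)<.11)&(W[...,2]>z0)&(W[...,2]<.006)
    q=cv2.morphologyEx(q.astype(np.uint8),cv2.MORPH_OPEN,np.ones((5,5)))>0
    P=W[q]
    if len(P)>50: print('mat',len(P),cv2.minAreaRect(P[:,:2].astype(np.float32)*1000))
E
python3 g.py
```

```text
7.3333 [ 0.3993 -0.2123  0.1975] [ 0.0682  1.5695 -0.0676] [ 0.4051 -0.1417  0.3398] [ 0.3974 -0.2421  0.0024]
dish 1381 [ 0.4011 -0.2149  0.0453] 0.01092315382480713
dish 758 [ 0.4011 -0.2149  0.0453] 0.012305782618384276
peg 1892 [ 0.4389 -0.0416  0.0339] 0.0077392894816240565
pin few
2538 [ 0.3758 -0.2378  0.1841] [ 0.4222 -0.1905  0.2   ]
mat 13200 ((594.1298828125, -258.29449462890625), (177.2283935546875, 130.2251434326172), 12.495598793029785)
```

View pics/w5.png

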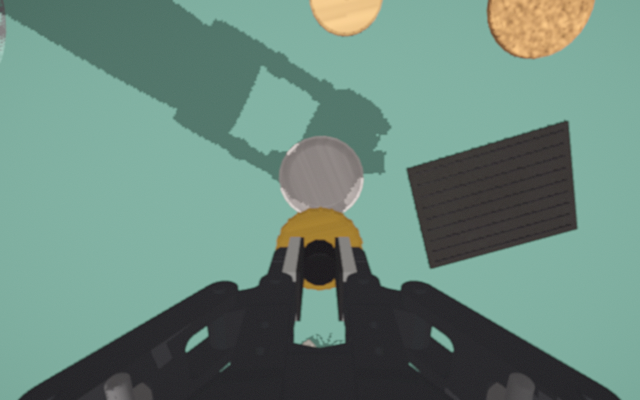

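arm_command:
  commands: "0.002 -0.001 -0.03 0 1;0.002 -0.001 -0.06 0 1;0.002 -0.001 -0.09 0 1;0.002 -0.001 -0.12 0 1;0.002 -0.001 -0.145 0 1;0.002 -0.001 -0.16 0 1;0.002 -0.001 -0.17 0 1;0.002 -0.001 -0.175 0 1;0.002 -0.001 -0.178 0 1;0.002 -0.001 -0.18 0 1;0.002 -0.001 -0.18 0 1;0.002 -0.001 -0.18 0 1"

```text
time: 8.33
ee_pos: [0.4018, -0.2145, 0.0182]
orientation: [0.068, 1.568, -0.069]
contact_force: [-0.6, 0.4, -0.5]
finger_gap: 0.176
```

```bash
python3 -c "
from h import *
o=r.get_obs();print(o['ee_pos'],o['contact_force'])
d=shot('side','s1.png')"
```

```text
[ 0.40184856 -0.21451064  0.01817432] [-0.59117668  0.41280393 -0.50859182]
```

arm_command:
  commands: "0 0 -0.001 0 1;0 0 -0.002 0 1;0 0 -0.0025 0 1;0 0 -0.0025 0 1"

```text
time: 8.72
ee_pos: [0.4015, -0.2145, 0.0159]
orientation: [0.068, 1.569, -0.069]
contact_force: [-1.7, 1.1, 7.2]
finger_gap: 0.176
```

arm_command:
  commands: "0 0 0.0005 0 0.9;0 0 0.001 0 0.75;0 0 0.002 0 0.6;0 0 0.002 0 0.55;0 0 0.002 0 0.55;0 0 0.004 0 0.5;0 0 0.02 0 0.5;0 0 0.05 0 0.4;0 0 0.09 0 0.4;0 0 0.13 0 0.3;0 0 0.16 0 0.3;0 0 0.18 0 0.3;0 0 0.18 0 0.3;0 0 0.18 0 0.3"

```text
time: 9.88
ee_pos: [0.4019, -0.2146, 0.1962]
orientation: [0.067, 1.567, -0.07]
contact_force: [-1.4, -0.0, -1.1]
finger_gap: 0.698
```

```bash
python3 b.py w6
```

```text
9.9333 [ 0.4007 -0.2138  0.1945] [ 0.0686  1.5699 -0.0684] [ 0.4074 -0.1436  0.3385] [ 0.4008 -0.2446  0.0022]
```

View pics/w6.png

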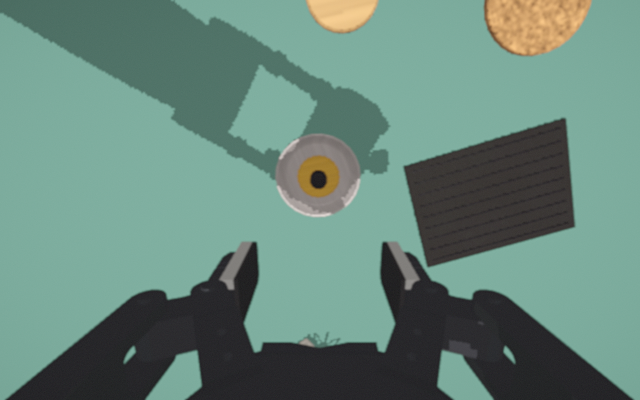

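arm_command:
  commands: "0.003 0.015 0 0 0.1;0.008 0.04 0 0 0;0.014 0.075 0 0 0;0.02 0.11 0 0 0;0.027 0.145 0 0 0;0.034 0.18 0 0 0;0.041 0.215 0 0 0;0.048 0.25 0 0 0;0.055 0.285 0 0 0;0.062 0.32 0 0 0;0.069 0.355 0 0 0;0.076 0.39 0 0 0;0.082 0.42 0 0 0;0.087 0.45 0 0 0;0.09 0.475 0 0 0;0.091 0.489 0 0 0;0.091 0.489 -0.03 0 0;0.091 0.489 -0.05 0 0;0.091 0.489 -0.05 0 0;0.091 0.489 -0.05 0 0"

```text
time: 11.6
ee_pos: [0.4896, 0.2735, 0.142]
orientation: [0.066, 1.576, -0.071]
contact_force: [-0.9, -0.5, -0.3]
finger_gap: 0.997
```

```bash
python3 b.py w7; sed 's/w4/w7/' c3.py > c4.py; python3 c4.py
```

```text
11.65 [0.4912 0.2741 0.1438] [ 0.0678  1.5721 -0.0701] [0.4965 0.3447 0.2841] [0.4904 0.2812 0.0738]
ring 3916 [0.4923 0.2745 0.0296] 0.08554140763479175
26645 [0.45   0.2566 0.154 ] [0.55   0.2964 0.24  ]
```

View pics/w7.png

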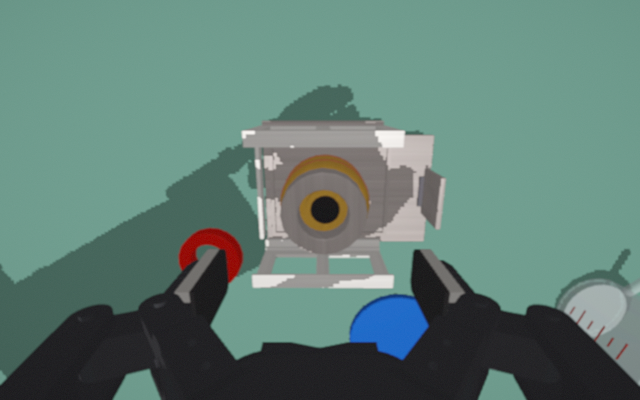

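arm_command:
  commands: "0 0 -0.025 0 0;0 0 -0.05 0 0;0 0 -0.065 0 0;0 0 -0.071 0 0;0 0 -0.074 0 0;0 0 -0.074 0 0;0 0 -0.074 0 0"

```text
time: 12.23
ee_pos: [0.4934, 0.2754, 0.0723]
orientation: [0.07, 1.567, -0.068]
contact_force: [0.9, -0.3, -0.4]
finger_gap: 1.001
```

```bash
python3 b.py w8; python3 f.py w8; sed 's/w4/w8/' c3.py > c4.py; python3 c4.py
```

```text
12.2833 [0.4934 0.2755 0.0725] [ 0.0698  1.5669 -0.0675] [0.499  0.346  0.2149] [0.4961 0.3035 0.0717]
w8 1 7328 tip x max [-0.0133 -0.0019  0.0053  0.0136] inner z [0.0003 0.0008 0.0048]
w8 -1 7508 tip x max [-0.0134 -0.0018  0.0048  0.0139] inner z [0.0002 0.0007 0.0047]
ring 9326 [0.4929 0.2735 0.031 ] 0.0856696585324895
17067 [0.4515 0.2674 0.15  ] [0.5355 0.2977 0.1717]
```

View pics/w8.png

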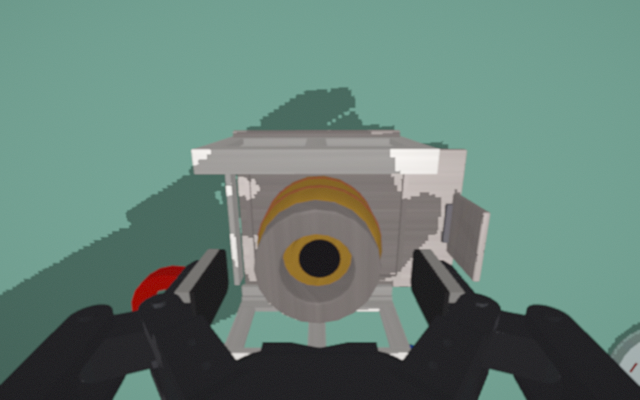

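arm_command:
  commands: "0 -0.001 -0.002 0 0;0 -0.001 -0.002 0 0.2;0 -0.001 -0.002 0 0.5;0 -0.001 -0.002 0 1;0 -0.001 -0.002 0 1;0 -0.001 -0.002 0 1;0 -0.001 -0.002 0 1;0 -0.001 -0.002 0 1"

```text
time: 13.0
ee_pos: [0.4928, 0.2744, 0.0696]
orientation: [0.069, 1.568, -0.068]
contact_force: [0.0, 0.2, 5.7]
finger_gap: 0.665
```

```bash
python3 b.py w9
```

```text
13.05 [0.4928 0.2744 0.0696] [ 0.0692  1.5682 -0.0679] [0.4986 0.345  0.2121] [0.4957 0.3043 0.0753]
```

View pics/w9.png

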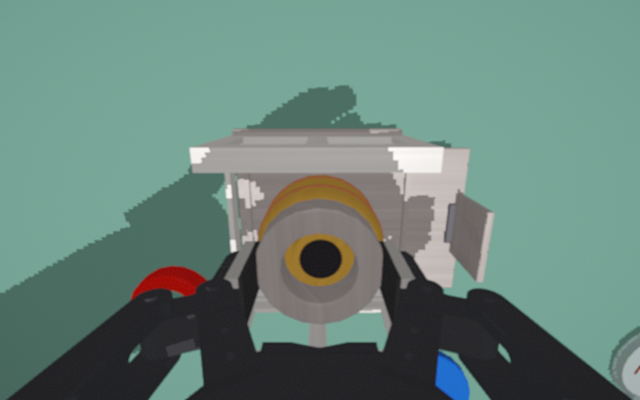

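arm_command:
  commands: "0 0 0.003 0 1;0 0 0.008 0 1;0 0 0.015 0 1;0 0 0.025 0 1;0 0 0.025 0 1"

```text
time: 13.47
ee_pos: [0.4934, 0.2746, 0.096]
orientation: [0.07, 1.566, -0.067]
contact_force: [0.5, -0.1, 0.4]
finger_gap: 0.669
```

```bash
python3 b.py w10
```

```text
13.5167 [0.4932 0.2745 0.0954] [ 0.0697  1.5668 -0.0673] [0.4989 0.3452 0.2385] [0.4963 0.3041 0.1001]
```

View pics/w10.png

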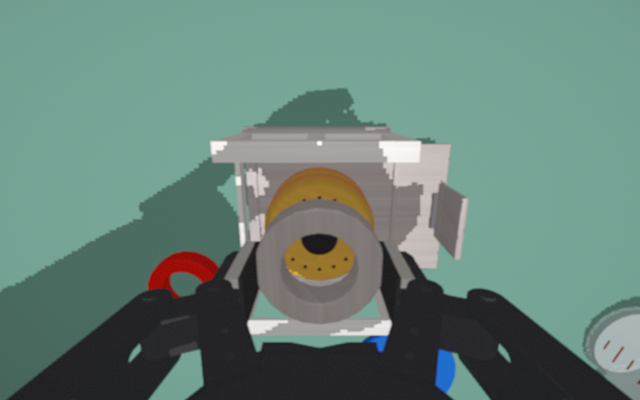

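arm_command:
  commands: "0 0 0.03 0 1;0 0 0.06 0 1;0 0 0.08 0 1;-0.002 -0.015 0.09 0 1;-0.007 -0.04 0.09 0 1;-0.012 -0.07 0.09 0 1;-0.018 -0.105 0.09 0 1;-0.024 -0.14 0.09 0 1;-0.03 -0.175 0.09 0 1;-0.036 -0.21 0.09 0 1;-0.042 -0.245 0.09 0 1;-0.047 -0.275 0.08 0 1;-0.051 -0.3 0.07 0 1;-0.053 -0.3155 0.06 0 1;-0.053 -0.3155 0.05 0 1;-0.053 -0.3155 0.05 0 1;-0.053 -0.3155 0.05 0 1"

```text
time: 14.93
ee_pos: [0.4384, -0.0409, 0.1432]
orientation: [0.069, 1.571, -0.068]
contact_force: [0.4, 0.1, -0.6]
finger_gap: 0.667
```

```bash
python3 b.py w11; cat > g2.py <<'E'
from e2 import *
W=np.load('pics/w11.npz')['W']
disk(W,.44,-.04,.035,.004,.02,'peg')
disk(W,.44,-.041,.02,.04,.07,'pin')
disk(W,.44,-.041,.036,.145,.2,'ring')
P=W[(np.hypot(W[...,0]-.44,W[...,1]+.041)<.03)&(W[...,2]>.14)];print(np.median(P,0))
E
python3 g2.py
```

```text
14.9833 [ 0.4391 -0.0408  0.1438] [ 0.0684  1.5701 -0.0677] [0.4446 0.0297 0.2857] [ 0.4412 -0.0116  0.1469]
peg 3068 [ 0.4396 -0.0411  0.0346] 0.007652374818400726
pin 89 [ 0.4395 -0.0412  0.0059] 0.049769559580695844
ring 16289 [ 0.4302 -0.0338  0.0383] 0.15958086866358578
[ 0.4423 -0.0294  0.2198]
```

View pics/w11.png

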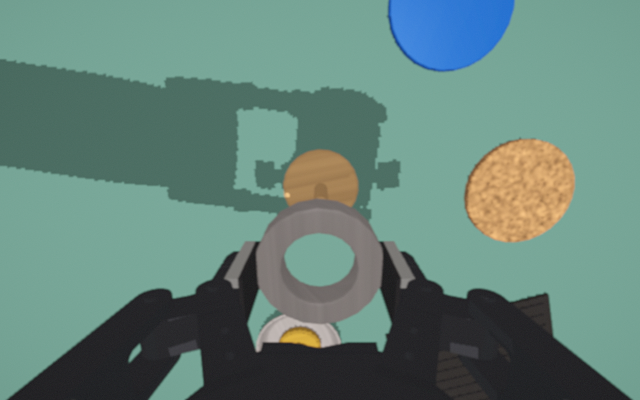

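arm_command:
  commands: "0.0005 0 -0.03 0 1;0.0005 0 -0.055 0 1;0.0005 0 -0.075 0 1;0.0005 0 -0.095 0 1;0.0005 0 -0.112 0 1;0.0005 0 -0.124 0 1;0.0005 0 -0.13 0 1;0.0005 0 -0.132 0 1;0.0005 0 -0.133 0 1;0.0005 0 -0.133 0 1"

```text
time: 15.82
ee_pos: [0.4405, -0.0413, 0.0115]
orientation: [0.068, 1.568, -0.068]
contact_force: [-0.4, -0.6, -1.2]
finger_gap: 0.664
```

arm_command:
  commands: "0 0 -0.001 0 1;0 0 -0.002 0 1;0 0 -0.003 0 1;0 0 -0.003 0 1;0 0 -0.003 0 1"

```text
time: 16.23
ee_pos: [0.4396, -0.0416, 0.0079]
orientation: [0.069, 1.569, -0.069]
contact_force: [-0.4, 0.1, -0.3]
finger_gap: 0.665
```

arm_command:
  commands: "0 0 -0.001 0 1;0 0 -0.0015 0 1;0 0 -0.0015 0 1"

```text
time: 16.48
ee_pos: [0.4397, -0.0416, 0.0076]
orientation: [0.069, 1.57, -0.069]
contact_force: [-3.7, 0.7, 13.4]
finger_gap: 0.665
```

Contact. Release and rise.

arm_command:
  commands: "0 0 0.0005 0 0.3;0 0 0.001 0 0.1;0 0 0.001 0 0;0 0 0.001 0 0;0 0 0.001 0 0;0 0 0.005 0 0;0 0 0.02 0 0;0 0 0.05 0 0;0 0 0.09 0 0;0 0 0.13 0 0;0 0 0.16 0 0;0 0 0.18 0 0;0 0 0.18 0 0"

```text
time: 17.57
ee_pos: [0.4434, -0.0423, 0.1918]
orientation: [0.067, 1.559, -0.07]
contact_force: [0.9, 0.5, -0.2]
finger_gap: 0.999
```

```bash
python3 b.py w12
```

```text
17.6167 [ 0.4418 -0.0419  0.1893] [ 0.0676  1.5629 -0.0692] [0.4479 0.0288 0.3341] [ 0.4442 -0.0645  0.0239]
```

View pics/w12.png

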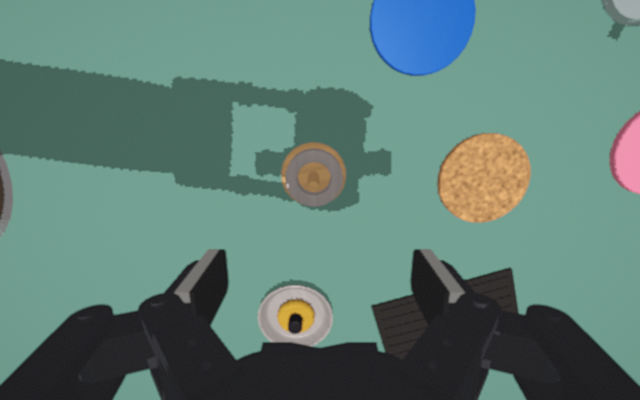

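arm_command:
  commands: "0.003 0.015 0 0 0;0.008 0.04 0 0 0;0.014 0.075 0 0 0;0.02 0.11 0 0 0;0.026 0.145 0 0 0;0.032 0.18 0 0 0;0.038 0.215 0 0 0;0.044 0.25 0 0 0;0.049 0.28 0 0 0;0.052 0.305 -0.01 0 0;0.053 0.316 -0.03 0 0;0.053 0.316 -0.05 0 0;0.053 0.316 -0.05 0 0;0.053 0.316 -0.05 0 0"

```text
time: 18.78
ee_pos: [0.4899, 0.2734, 0.1332]
orientation: [0.065, 1.576, -0.071]
contact_force: [0.5, 0.3, 0.7]
finger_gap: 1.003
```

```bash
python3 b.py w13; cat > g3.py <<'E'
from e2 import *
W=np.load('pics/w13.npz')['W']
disk(W,.4928,.2745,.033,.062,.073,'burner')
disk(W,.4928,.2745,.015,.0735,.085,'collar')
P=W[(np.hypot(W[...,0]-.4928,W[...,1]-.2745)<.03)&(W[...,2]<.09)];print(np.percentile(P[:,2],[5,50,95]))
E
python3 g3.py
```

```text
18.8333 [0.4913 0.2737 0.1349] [ 0.0673  1.5728 -0.07  ] [0.4967 0.3446 0.2753] [0.4909 0.284  0.0746]
burner 5021 [0.4936 0.2746 0.0327] 0.06960747241330684
collar 1327 [0.4936 0.2745 0.0144] 0.07495434635945461
[0.0688 0.07   0.0755]
```

View pics/w13.png

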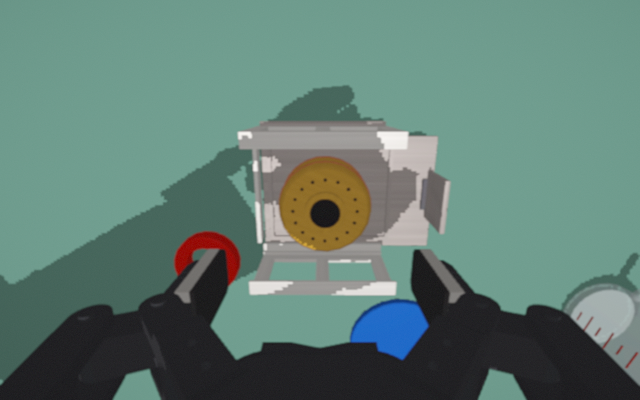

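arm_command:
  commands: "0.0005 0 -0.025 0 0;0.0005 0 -0.05 0 0;0.0005 0 -0.07 0 0;0.0005 0 -0.085 0 0;0.0005 0 -0.094 0 0;0.0005 0 -0.098 0 0;0.0005 0 -0.098 0 0;0.0005 0 -0.098 0 0;0.0005 0 -0.098 0 0.2;0.0005 0 -0.098 0 0.4;0.0005 0 -0.098 0 1;0.0005 0 -0.098 0 1;0.0005 0 -0.098 0 1;0.0005 0 -0.098 0 1;0.0005 0 -0.098 0 1"

```text
time: 20.08
ee_pos: [0.4946, 0.2752, 0.0404]
orientation: [0.07, 1.567, -0.067]
contact_force: [0.1, -0.7, 5.6]
finger_gap: 0.748
```

```bash
python3 b.py w14
```

```text
20.1333 [0.4946 0.2752 0.0404] [ 0.0696  1.5667 -0.0673] [0.5002 0.3457 0.183 ] [0.4976 0.3071 0.0528]
```

View pics/w14.png

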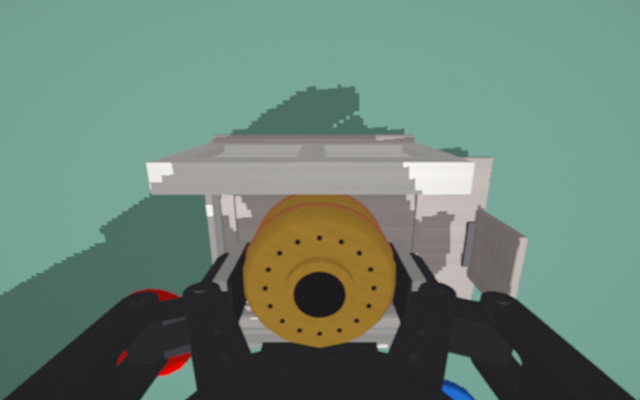

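arm_command:
  commands: "0 0 0.003 0 1;0 0 0.01 0 1;0 0 0.025 0 1;0 0 0.045 0 1;0 0 0.07 0 1;0 0 0.095 0 1;0 0 0.115 0 1;0 0 0.125 0 1;0 0 0.125 0 1;0 0 0.125 0 1"

```text
time: 20.97
ee_pos: [0.4929, 0.2745, 0.1634]
orientation: [0.069, 1.569, -0.068]
contact_force: [-0.5, 0.2, -1.7]
finger_gap: 0.748
```

```bash
python3 b.py w15
```

```text
21.0167 [0.4921 0.2741 0.1622] [ 0.0678  1.5714 -0.0692] [0.4989 0.3451 0.3059] [0.496  0.3062 0.1751]
```

View pics/w15.png

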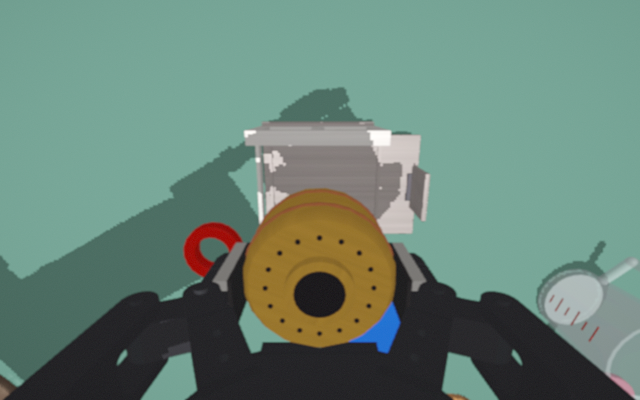

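arm_command:
  commands: "0.005 -0.01 0 0 1;0.013 -0.03 0 0 1;0.024 -0.06 0 0 1;0.036 -0.09 0 0 1;0.048 -0.12 0 0 1;0.06 -0.15 0 0 1;0.072 -0.18 0 0 1;0.084 -0.21 0 0 1;0.096 -0.24 0 0 1;0.108 -0.27 0 0 1;0.118 -0.298 0 0 1;0.126 -0.32 0 0 1;0.131 -0.333 0 0 1;0.132 -0.337 -0.01 0 1;0.132 -0.337 -0.02 0 1;0.132 -0.337 -0.02 0 1;0.132 -0.337 -0.02 0 1"

```text
time: 22.43
ee_pos: [0.6227, -0.0608, 0.1407]
orientation: [0.069, 1.575, -0.067]
contact_force: [-0.2, -0.1, -0.9]
finger_gap: 0.753
```

```bash
python3 b.py w16; cat > g4.py <<'E'
from e2 import *
W=np.load('pics/w16.npz')['W']
disk(W,.6253,-.0625,.05,.0045,.02,'trivet')
W=np.load('pics/w12.npz')['W']
disk(W,.6253,-.0625,.05,.0045,.02,'trivet')
W=np.load('pics/w5.npz')['W']
d=np.load('pics/w16.npz')
W=d['W'];P=W[(np.hypot(W[...,0]-.6253,W[...,1]+.0625)<.04)&(W[...,2]>.12)];
disk(W,.6253,-.0625,.033,.158,.163,'burner')
disk(W,.6253,-.0625,.015,.163,.175,'collar');print(np.histogram(P[:,2],20))
E
python3 g4.py
```

```text
22.4833 [ 0.6236 -0.0609  0.1419] [ 0.0679  1.5728 -0.0667] [0.6294 0.0097 0.2832] [ 0.6258 -0.029   0.153 ]
trivet 5260 [ 0.6251 -0.0627  0.0497] 0.006705010096172054
trivet 6386 [ 0.6241 -0.0624  0.0499] 0.0067240840125419865
burner 1032 [ 0.6224 -0.0774  0.0494] 0.16059471055636915
collar 4707 [ 0.6253 -0.0625  0.0209] 0.17037161090719716
(array([   86,   492,   315,   377,   295,   946,  2019, 11884,  4179,
         845,   187,   372,   569,   287,   608,  2717,  3884,  4417,
        3145,  2478]), array([0.1302, 0.1357, 0.1412, 0.1467, 0.1522, 0.1576, 0.1631, 0.1686,
       0.1741, 0.1796, 0.185 , 0.1905, 0.196 , 0.2015, 0.207 , 0.2125,
       0.2179, 0.2234, 0.2289, 0.2344, 0.2399]))
```

View pics/w16.png

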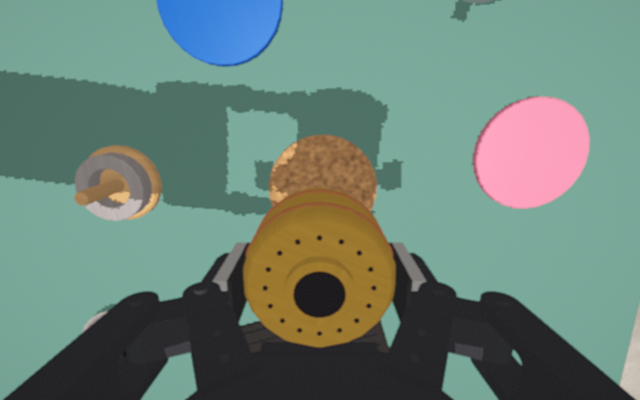

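arm_command:
  commands: "0 -0.001 -0.025 0 1;0 -0.001 -0.05 0 1;0 -0.001 -0.075 0 1;0 -0.001 -0.095 0 1;0 -0.001 -0.105 0 1;0 -0.001 -0.11 0 1;0 -0.001 -0.114 0 1;0 -0.001 -0.114 0 1;0 -0.001 -0.114 0 1"

```text
time: 23.23
ee_pos: [0.6262, -0.0635, 0.0306]
orientation: [0.068, 1.567, -0.068]
contact_force: [-0.6, -0.3, -0.5]
finger_gap: 0.749
```

arm_command:
  commands: "-0.001 0.001 -0.004 0 1;-0.001 0.001 -0.007 0 1;-0.001 0.001 -0.009 0 1;-0.001 0.001 -0.009 0 1;-0.001 0.001 -0.009 0 1"

```text
time: 23.65
ee_pos: [0.6238, -0.0626, 0.0201]
orientation: [0.069, 1.57, -0.069]
contact_force: [0.7, 0.5, -2.0]
finger_gap: 0.751
```

arm_command:
  commands: "0.001 0 -0.001 0 1;0.001 0 -0.0015 0 1;0.001 0 -0.0015 0 1;0.001 0 -0.0015 0 1"

```text
time: 23.98
ee_pos: [0.6249, -0.0627, 0.0195]
orientation: [0.068, 1.57, -0.069]
contact_force: [-3.0, 0.3, 5.4]
finger_gap: 0.749
```

arm_command:
  commands: "0.001 0 -0.0015 0 0.2;0.001 0 -0.001 0 0.1;0.001 0 -0.001 0 0;0.001 0 -0.001 0 0;0.001 0 -0.001 0 0;0.001 0 0.01 0 0;0.001 0 0.03 0 0;0.001 0 0.06 0 0;0.001 0 0.1 0 0;0.001 0 0.14 0 0;0.001 0 0.16 0 0;0.001 0 0.16 0 0;0.001 0 0.16 0 0"

```text
time: 25.07
ee_pos: [0.6276, -0.0628, 0.1819]
orientation: [0.068, 1.564, -0.069]
contact_force: [-0.5, 0.4, 0.1]
finger_gap: 1.0
```

```bash
python3 b.py w17; cat > g5.py <<'E'
from e2 import *
W=np.load('pics/w17.npz')['W']
disk(W,.6253,-.0625,.05,.0045,.02,'trivet')
disk(W,.6253,-.0625,.033,.045,.0515,'burner')
disk(W,.6253,-.0625,.015,.052,.06,'collar')
E
python3 g5.py
```

```text
25.1167 [ 0.6259 -0.0625  0.1795] [ 0.0684  1.5688 -0.0686] [0.6328 0.0081 0.3243] [ 0.6282 -0.0728  0.0539]
trivet 2917 [ 0.6252 -0.0627  0.0496] 0.006700271798865121
burner 2904 [ 0.6258 -0.0628  0.0324] 0.04858414054890989
collar 795 [ 0.6258 -0.063   0.0144] 0.05393511766697234
```

View pics/w17.png

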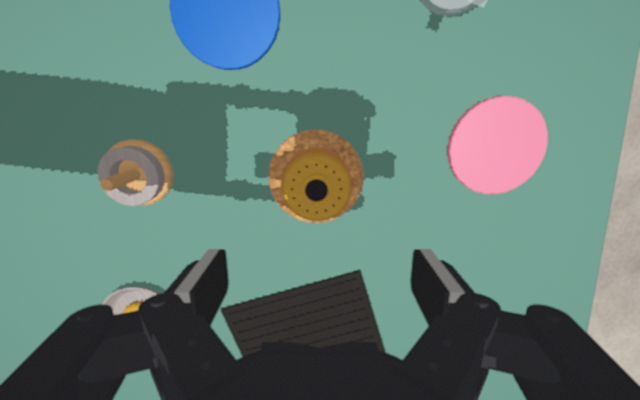

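arm_command:
  commands: "-0.002 0.015 0 0 0.2;-0.006 0.04 0 0 0.4;-0.01 0.075 0 0 0.5;-0.015 0.11 0 0 0.5;-0.02 0.145 0 0 0.5;-0.025 0.18 0 0 0.5;-0.03 0.215 0 0 0.5;-0.035 0.25 0 0 0.5;-0.04 0.285 0 0 0.5;-0.044 0.312 0 0 0.5;-0.046 0.327 -0.01 0 0.5;-0.0465 0.331 -0.03 0 0.5;-0.0465 0.331 -0.05 0 0.5;-0.0465 0.331 -0.06 0 0.5;-0.0465 0.331 -0.06 0 0.5;-0.0465 0.331 -0.06 0 0.5"

```text
time: 26.45
ee_pos: [0.5782, 0.2675, 0.1167]
orientation: [0.068, 1.573, -0.07]
contact_force: [0.3, 0.7, 0.7]
finger_gap: 0.497
```

```bash
python3 b.py w18; cat > g6.py <<'E'
from e2 import *
W=np.load('pics/w18.npz')['W']
X,Y,Z=W[...,0],W[...,1],W[...,2]
q=(X>.565)&(X<.6)&(Y>.23)&(Y<.31)&(Z>.062)&(Z<.075)
P=W[q];print(len(P),cv2.minAreaRect(P[:,:2].astype(np.float32)*1000),np.median(P[:,2]))
q=(X>.565)&(X<.6)&(Y>.23)&(Y<.31)&(Z>.045)&(Z<.075)
P=W[q];print(len(P),cv2.minAreaRect(P[:,:2].astype(np.float32)*1000))
E
python3 g6.py
```

```text
26.5 [0.5795 0.2679 0.1183] [ 0.0688  1.5705 -0.0695] [0.5848 0.3385 0.259 ] [0.5797 0.2804 0.0654]
353 ((578.6378784179688, 268.2727966308594), (39.65953063964844, 3.950078010559082), 85.15650939941406) 0.06550376902533689
386 ((578.6468505859375, 268.32330322265625), (39.75645446777344, 4.006369590759277), 85.04087829589844)
```

View pics/w18.png

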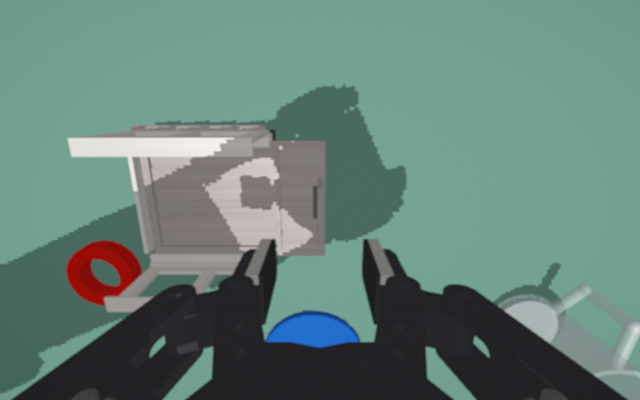

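arm_command:
  commands: "-0.0005 0 -0.03 0 0.5;-0.0005 0 -0.055 0 0.5;-0.0005 0 -0.07 0 0.5;-0.0005 0 -0.078 0 0.5;-0.0005 0 -0.083 0 0.5;-0.0005 0 -0.083 0 0.5;-0.0005 0 -0.083 0 0.5;-0.0005 0 -0.083 0 0.8;-0.0005 0 -0.083 0 1;-0.0005 0 -0.083 0 1;-0.0005 0 -0.083 0 1;-0.0005 0 -0.083 0 1;-0.0005 0 -0.083 0 1"

```text
time: 27.58
ee_pos: [0.5797, 0.2688, 0.0368]
orientation: [0.069, 1.568, -0.068]
contact_force: [0.4, 0.4, 5.2]
finger_gap: 0.036
```

```bash
python3 b.py w19
```

```text
27.6333 [0.5797 0.2688 0.0368] [ 0.0691  1.5684 -0.0681] [0.5855 0.3394 0.1793] [0.5823 0.2942 0.0275]
```

View pics/w19.png

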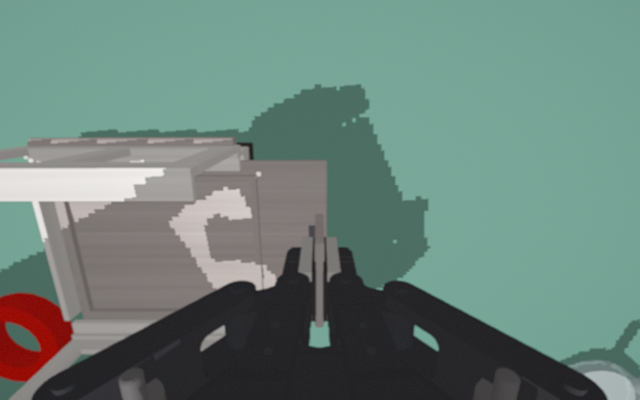

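```bash
python3 - <<'E'
from h import *
for n in ['w1','scene0','side0','w4']:
    W=np.load('pics/%s.npz'%n)['W'];X,Y,Z=W[...,0],W[...,1],W[...,2]
    for nm,(a,b,c,e) in dict(kettle=(.6,1.,.3,.8),cup=(.68,.95,.02,.27)).items():
        P=W[(X>a)&(X<b)&(Y>c)&(Y<e)&(Z>.012)]
        if len(P): print(n,nm,len(P),np.percentile(P,1,axis=0).round(3),np.percentile(P,99,axis=0).round(3))
E
```

```text
w1 kettle 9071 [0.645 0.423 0.016] [0.808 0.491 0.158]
w1 cup 3412 [0.725 0.083 0.014] [0.801 0.179 0.095]
scene0 kettle 4443 [0.652 0.424 0.015] [0.814 0.527 0.18 ]
scene0 cup 1619 [0.727 0.073 0.013] [0.805 0.178 0.098]
side0 kettle 9531 [0.631 0.425 0.016] [0.803 0.525 0.181]
side0 cup 2158 [0.723 0.072 0.015] [0.8   0.178 0.099]
w4 kettle 1035 [0.686 0.421 0.012] [0.742 0.439 0.064]
w4 cup 7359 [0.724 0.074 0.015] [0.801 0.179 0.096]
```

arm_command:
  commands: "0.002 -0.0002 0 0 1;0.006 -0.0005 0 0 1;0.012 -0.001 0 0 1;0.018 -0.0016 0 0 1;0.024 -0.0021 0 0 1;0.03 -0.0026 0 0 1;0.03 -0.0026 0 0 1"

```text
time: 28.22
ee_pos: [0.608, 0.266, 0.036]
orientation: [0.069, 1.573, -0.069]
contact_force: [-2.8, 0.8, 7.2]
finger_gap: 0.033
```

arm_command:
  commands: "0.01 -0.0009 0 0 1;0.02 -0.0017 0 0 1;0.03 -0.0026 0 0 1;0.04 -0.0035 0 0 1;0.05 -0.0044 0 0 1;0.06 -0.0052 0 0 1;0.07 -0.0061 0 0 1;0.08 -0.007 0 0 1;0.09 -0.0079 0 0 1;0.098 -0.0085 0 0 1;0.098 -0.0085 0 0 1;0.098 -0.0085 0 0 1"

```text
time: 29.22
ee_pos: [0.7076, 0.2569, 0.035]
orientation: [0.069, 1.569, -0.069]
contact_force: [0.6, -0.5, -0.5]
finger_gap: 0.034
```

```bash
python3 b.py w20;python3 -c "
from h import *
shot('side','s2.png')"
```

```text
29.2667 [0.7068 0.2571 0.035 ] [ 0.0684  1.5703 -0.069 ] [0.7136 0.3277 0.1774] [0.7101 0.2821 0.0247]
```

View pics/w20.png

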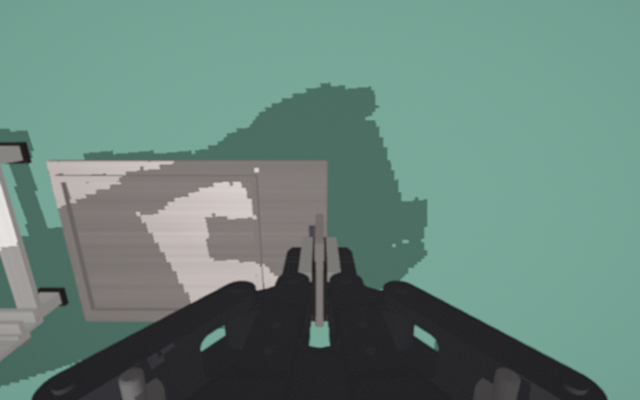

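View pics/s2.png

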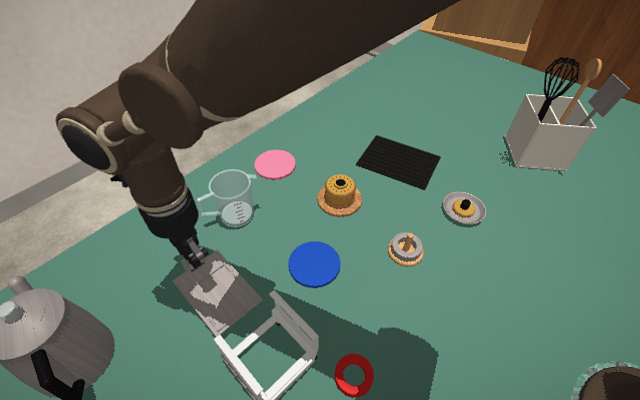

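arm_command:
  commands: "0 0 0.004 0 1;0 0 0.012 0 1;0 0 0.025 0 1;0 0 0.042 0 1;0 0 0.06 0 1;0 0 0.08 0 1;0 0 0.1 0 1;0 0 0.118 0 1;0 0 0.13 0 1;0 0 0.135 0 1;0 0 0.135 0 1;0 0 0.135 0 1"

```text
time: 30.32
ee_pos: [0.7068, 0.2574, 0.171]
orientation: [0.069, 1.57, -0.068]
contact_force: [0.0, -0.5, -1.6]
finger_gap: 0.035
```

```bash
python3 b.py w21; cat > pl.py <<'E'
from h import *
import sys
np.set_printoptions(precision=4,suppress=True)
M=np.array(r.get_image('wrist')['mount'])
for n in sys.argv[1:]:
    D=np.load('pics/%s.npz'%n);W=D['W'];T=D['c2w']@np.linalg.inv(M)
    P=(W-T[:3,3])@T[:3,:3]   # tool coords: x down, y world y-ish, z jaw
    q=(P[...,2]<-.01)&(P[...,2]>-.14)&(np.abs(P[...,1])<.06)&(P[...,0]>-.004)&(P[...,0]<.025)
    Q=W[q]
    A=np.c_[Q[:,:2]-Q[:,:2].mean(0),np.ones(len(Q))]
    for k in range(5):
        s,*_=np.linalg.lstsq(A,Q[:,2],rcond=None)
        res=Q[:,2]-A@s; k=np.abs(res)<.002; A=A[k];Q=Q[k]
    print(n,len(Q),'slope deg x,y',np.degrees(s[:2]),'z',s[2],'tcpz',T[2,3], 'toolx',T[:3,0])
    print(cv2.minAreaRect(P[q][:,1:].astype(np.float32)*1000), P[q].min(0),P[q].max(0))
E
python3 pl.py w19 w20 w21
```

```text
30.3667 [0.7062 0.2571 0.1697] [ 0.068   1.5716 -0.0691] [0.7128 0.3281 0.3134] [0.7094 0.2827 0.1614]
w19 21770 slope deg x,y [-0.5297  0.5379] z 0.028057689298180904 tcpz 0.03683880596094591 toolx [ 0.0013  0.0006 -1.    ]
((1.613616943359375, -75.0084457397461), (112.37297821044922, 129.98104858398438), 0.0014204706531018019) [-0.004  -0.0546 -0.14  ] [ 0.0245  0.0578 -0.01  ]
w20 29822 slope deg x,y [ 0.1021 -0.0396] z 0.025534702988399275 tcpz 0.03498607754165181 toolx [ 0.0002 -0.0003 -1.    ]
((-1.1576919555664062, -73.46142578125), (127.06585693359375, 94.86692810058594), 89.90037536621094) [ 0.0044 -0.0487 -0.137 ] [ 0.0123  0.0463 -0.01  ]
w21 29825 slope deg x,y [ 0.0825 -0.036 ] z 0.16156224545951123 tcpz 0.17098840285482653 toolx [ 0.0001  0.     -1.    ]
((-1.1733245849609375, -73.64814758300781), (94.92061614990234, 127.29219818115234), 0.0022558183409273624) [ 0.0042 -0.0486 -0.1373] [ 0.0122  0.0463 -0.01  ]
```

View pics/w21.png

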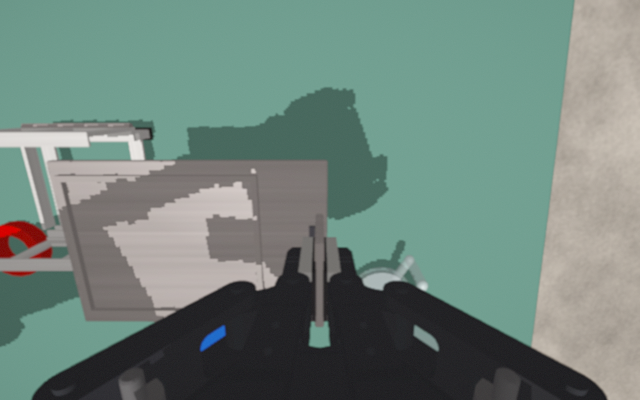

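arm_command:
  commands: "-0.001 -0.008 0 0 1;-0.002 -0.022 0 1 1;-0.004 -0.042 0 2 1;-0.007 -0.068 0 3 1;-0.009 -0.096 0 4 1;-0.012 -0.126 0 5 1;-0.015 -0.156 0 6 1;-0.018 -0.186 0 7 1;-0.021 -0.216 0 8 1;-0.024 -0.246 0 9 1;-0.027 -0.276 0 10 1;-0.03 -0.306 0 11 1;-0.033 -0.336 0 12 1;-0.036 -0.366 0 13 1;-0.038 -0.396 0 14 1;-0.041 -0.424 0 15 1;-0.043 -0.45 0 16 1;-0.045 -0.472 0 17 1;-0.047 -0.49 0 17.5 1;-0.048 -0.4995 0 17.5 1"

```text
time: 32.08
ee_pos: [0.6575, -0.245, 0.1694]
orientation: [-0.169, 1.566, 0.17]
contact_force: [-0.1, 0.5, -1.5]
finger_gap: 0.036
```

arm_command:
  commands: "0 0 -0.03 0 1;0 0 -0.05 0 1;0 0 -0.05 0 1;0 0 -0.05 0 1"

```text
time: 32.42
ee_pos: [0.6569, -0.241, 0.1181]
orientation: [-0.169, 1.569, 0.174]
contact_force: [0.0, 0.4, -1.5]
finger_gap: 0.037
```

```bash
python3 b.py w22; python3 pl.py w22; python3 - <<'E'
from e2 import *
shot('side','s3.png');d=shot('scene','c3.png')
for n in ['w22','w12','w5','w6']:
    mat(np.load('pics/%s.npz'%n)['W'])
E
```

```text
32.4667 [ 0.6586 -0.2416  0.1202] [-0.1708  1.5653  0.1722] [ 0.6421 -0.1721  0.2608] [ 0.6516 -0.2158  0.1093]
w22 29803 slope deg x,y [-0.1532  0.171 ] z 0.10903471873414537 tcpz 0.11810821883562331 toolx [-0.0053  0.0026 -1.    ]
((-1.2609443664550781, -73.61717987060547), (127.25398254394531, 95.11011505126953), 89.98462677001953) [ 0.0045 -0.0488 -0.1372] [ 0.0117  0.0463 -0.01  ]
mat 8212 ((592.6160278320312, -249.19281005859375), (175.69427490234375, 110.10629272460938), 12.455577850341797)
mat 2454 ((589.052490234375, -236.02886962890625), (175.9239959716797, 84.60855865478516), 13.507547378540039)
mat 13200 ((594.1298828125, -258.29449462890625), (177.2283935546875, 130.2251434326172), 12.495598793029785)
mat 14332 ((594.2749633789062, -258.1373291015625), (176.2655487060547, 130.36221313476562), 12.184743881225586)
```

View pics/w22.png

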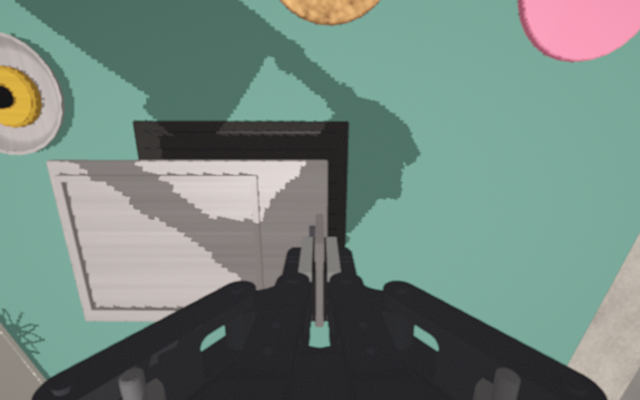

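View pics/s3.png

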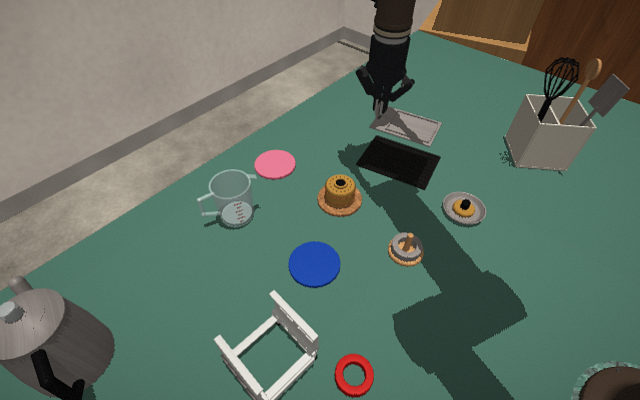

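arm_command:
  commands: "0 0 -0.02 0 1;0 0 -0.04 0 1;0 0 -0.06 0 1;0 0 -0.075 0 1;0 0 -0.087 0 1;0 0 -0.093 0 1;0 0 -0.096 0 1;0 0 -0.096 0 1;0 0 -0.096 0 1;0 0 -0.096 0 1"

```text
time: 33.45
ee_pos: [0.6601, -0.2426, 0.0262]
orientation: [-0.172, 1.562, 0.17]
contact_force: [0.5, -0.4, -1.5]
finger_gap: 0.036
```

```bash
python3 b.py w23; python3 pl.py w23; python3 - <<'E'
from h import *
D=np.load('pics/w23.npz');o=r.get_obs();T=R.from_rotvec(o['orientation']).as_matrix()
C=np.array(o['ee_pos'])+T@np.array([0.0133,-.0012,-.0673]);print('tray centre',C,np.degrees(np.arctan2(T[1,2],T[0,2])))
E
```

```text
33.5 [ 0.66   -0.2426  0.0262] [-0.1722  1.5619  0.1703] [ 0.6442 -0.1732  0.1685] [ 0.6549 -0.2175  0.0171]
w23 14395 slope deg x,y [ 0.7471 -1.776 ] z 0.015950036407519748 tcpz 0.026158174781067245 toolx [ 0.0022 -0.001  -1.    ]
((0.01641082763671875, -74.9803466796875), (129.97276306152344, 119.96253204345703), 89.96739196777344) [ 0.0043 -0.06   -0.14  ] [ 0.0245  0.06   -0.01  ]
tray centre [ 0.59446345 -0.25827116  0.01259778] 12.49891594385592
```

View pics/w23.png

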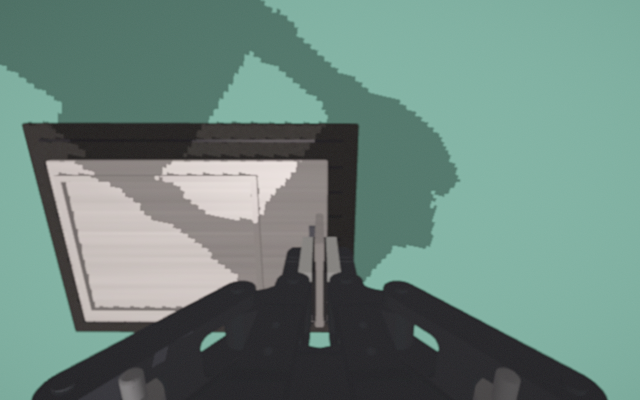

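Well centred, about 8 mm above the mat.

arm_command:
  commands: "0 0 -0.003 0 1;0 0 -0.005 0 1;0 0 -0.007 0 1;0 0 -0.008 0 1;0 0 -0.008 0 1;0 0 -0.008 0 1"

```text
time: 34.05
ee_pos: [0.6589, -0.2421, 0.017]
orientation: [-0.171, 1.564, 0.171]
contact_force: [-0.9, 0.4, 0.9]
finger_gap: 0.035
```

arm_command:
  commands: "0 0 -0.001 0 1;0 0 -0.0015 0 1;0 0 -0.0015 0 1"

```text
time: 34.3
ee_pos: [0.6589, -0.2421, 0.017]
orientation: [-0.171, 1.565, 0.172]
contact_force: [-3.7, 2.0, 7.6]
finger_gap: 0.034
```

arm_command:
  commands: "0 0 0 0 0.9;0 0 0.0005 0 0.75;0 0 0.001 0 0.6;0 0 0.001 0 0.6;0 0 0.001 0 0.6;0 0 0.01 0 0.6;0 0 0.03 0 0.6;0 0 0.06 0 0.6;0 0 0.1 0 0.5;0 0 0.14 0 0.4;0 0 0.18 0 0.2;0 0 0.2 0 0;0 0.02 0.22 0 0;0 0.04 0.24 0 0;0 0.06 0.24 0 0;0 0.06 0.24 0 0;0 0.06 0.24 0 0"

```text
time: 35.72
ee_pos: [0.6592, -0.1813, 0.2564]
orientation: [-0.173, 1.563, 0.172]
contact_force: [1.1, -0.5, -0.5]
finger_gap: 1.001
```

```bash
python3 b.py w24; python3 - <<'E'
from e2 import *
W=np.load('pics/w24.npz')['W']
q=(np.abs(W[...,0]-.595)<.11)&(np.abs(W[...,1]+.255)<.09)
Z=W[...,2]
for nm,lo,hi in [('tray',.006,.05),('mat+tray',.0025,.05)]:
    m=cv2.morphologyEx((q&(Z>lo)&(Z<hi)).astype(np.uint8),cv2.MORPH_OPEN,np.ones((3,3)))>0
    P=W[m];print(nm,len(P),cv2.minAreaRect(P[:,:2].astype(np.float32)*1000),np.median(P[:,2]))
P=W[q&(Z>.006)&(Z<.0095)];A=np.c_[P[:,:2]-P[:,:2].mean(0),np.ones(len(P))];print(np.degrees(np.linalg.lstsq(A,P[:,2],rcond=None)[0]))
disk(W,.6253,-.0625,.05,.0045,.02,'trivet');disk(W,.6253,-.0625,.033,.045,.0515,'burner')
disk(W,.44,-.041,.03,.018,.03,'ring')
shot('side','s4.png');shot('scene','c4.png')
E
```

```text
35.7667 [ 0.6588 -0.182   0.2554] [-0.1725  1.5643  0.1715] [ 0.6433 -0.1119  0.3987] [ 0.671  -0.2274  0.0031]
tray 6958 ((595.3085327148438, -256.7906494140625), (139.70263671875, 94.2903823852539), 12.560813903808594) 0.007777061982839034
mat+tray 11292 ((594.940673828125, -257.94720458984375), (175.59130859375, 129.0843963623047), 12.564604759216309) 0.007071949250296639
[0.0378 0.0142 0.4386]
trivet 2704 [ 0.6252 -0.0623  0.0497] 0.00681642943363972
burner 2589 [ 0.6259 -0.0627  0.0325] 0.048629395411188436
ring 975 [ 0.4405 -0.0422  0.0296] 0.023663392568852748
```

View pics/w24.png

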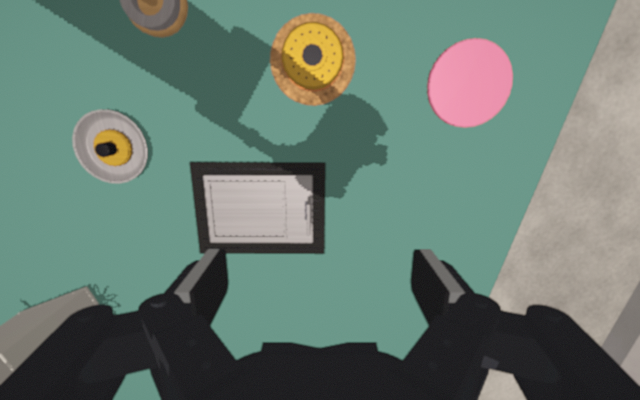

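View pics/s4.png

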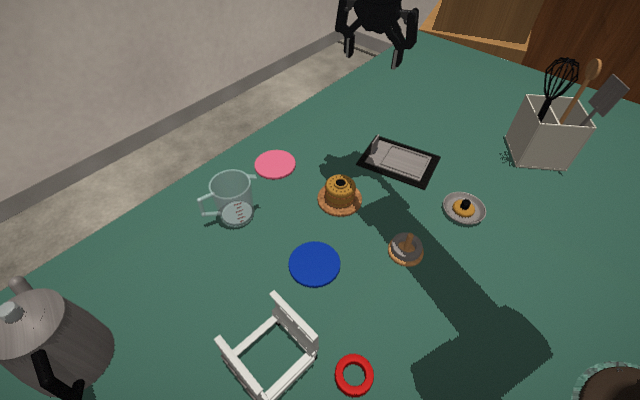

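Everything is in place: tray offset about 1 mm with 0° yaw error, burner about 0.7 mm off the trivet centre, ring down on the foot, cap flat in the dish, cup unmoved. I'm handing in.

```bash
python3 -c "
from station import r
print(r.sign_off(), r.get_obs()['time'])"
```

```text
the job is handed in; nothing more can be done
the job is handed in; nothing more can be done
```

The stove stack is taken apart in the order you asked, one piece at a time and upright, and the job is handed in at about 36 s.

The last wrist, side and depth checks after release showed:
- **Snuffer cap:** in the steel dish and centred. I judged it flat from the picture, not from depth.
- **Flame ring:** over the peg's pin and down on its foot, with its top about 24 mm above the bench and its centre about 1.5 mm off the pin.
- **Burner:** upright on the cork trivet, within 1 mm of its middle.
- **Drip tray:** drawn straight out about 129 mm and kept level. It lies flat on the mat, about 1 mm off centre and aligned with it to within measuring error.
- **Everything else:** the measuring cup and the red ring look unmoved. The gripper is open, about 0.25 m up and touching nothing. The largest contact force I read was about 13 N.

No check failed. The one oddity is that the finger opening read about 3 mm small on the cap and ring and about 2 mm small on the burner, though every grip held.

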